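Seat the sample cell in the light path

TASK

Pick up the glass sample cell and fit it upright into the nest of the optical test head, turned so that its clear faces look along the light path (towards the lamp barrel and the detector box). Push it down past the sprung shoe until you feel it land on the foot in the nest, press it home with a firm but gentle push (some 10 N; more than 25 N would crack it), then let go and leave it standing there. Leave everything else where it is.

Things in the scene. Friction and masses are not known exactly. Their poses are not given: they have to be found in the camera images.
- cell: Loose sample cell: upright square block 30 x 30 mm, 80 mm tall, 0.10 to 0.16 kg, edges rounded 2.5 mm. Upper 30 mm: black cap, grip it there by any two opposite sides. A steel bar on its top runs along y. Below, two opposite sides are clear windows, two ribbed aluminium. Origin: centre of underside; z up; y axis through the clear faces, x through the ribbed ones. Either clear face may look at the lamp.
- head: Optical test head, fixed on the desk. Base plate 120 (x) x 160 (y) x 10 mm. Origin: centre of its underside, desk level; z up. Light path: along its y axis, 34 mm above the desk, from a ribbed lamp barrel (+y) to a grey detector box (-y), both up to 50 mm high. The nest is at its middle. On -x, from x = -37 to -61 mm, stands the shoe's grey housing, 46 mm high.
- nest (a point): Centre of the nest's mouth, 52 mm above the desk, over the head's origin; same axes. The nest is upright and square: black window frames with inner faces at y = +-16.5 mm, 55 mm high; a black datum wall with inner face at x = +15 mm, 59 mm high; their tops lean 2 to 3 mm outward as lead-ins. The cell goes down on this axis or 1 mm towards the shoe; seated it stands square, within 2 mm of it in plan.
- shoe_face (a point): Sprung steel shoe on the nest's -x side, 20 mm wide; this point: its upright face (head x = -10 mm, 34 mm high). Face is upright from 20 to 34 mm height, then slopes back to x = -20 mm at 52 mm. Yields to -x up to 10 mm (1.5 N at rest, 0.2 N per mm). A cell pushed straight down meets it at about 43 mm height and cams it back; that takes 3 to 10 N by friction, and then it keeps an unpressed cell hanging.
- seat: Seat in the bottom of the nest, fixed: a steel collar with a rubber-faced foot, 18 mm across, on which the cell must stand. Origin: on the nest axis at desk level. The foot is a height screw left anywhere: its top is 16 to 28 mm above the desk, not measured by this pose, so the depth at which the cell lands must be felt as a sharp rise over the shoe's friction. The rubber yields 1 mm per 12 N (3 mm at most).
- flux_jar: A bystander: the screw-capped flux jar, loose, not to be disturbed. A round jar with a wide cap, 41 mm across, 50 mm tall. Origin: centre of its underside.
- paste_tube: A bystander: the upright paste tube, loose, not to be disturbed. 23 x 25 mm, 76 mm tall, standing on its cap. Origin: centre of its underside.
- work_board: A bystander: the circuit board, loose, not to be disturbed. 72 x 78 mm, 9 mm thick, lying flat. Origin: centre of its underside.
- tweezers: A bystander: the tweezers, loose, not to be disturbed. 16 x 120 x 10 mm, lying flat, long axis along its y. Origin: centre of its underside.

How it is judged:
By the outcome, as a careful person would: the job done as asked, in the order asked, and still so for the second after the job is handed in, with the robot touching nothing.
It also fails if it takes over 42 s, if anything falls off the work surface, if the arm or the gripper's body presses on something with over 40 N, if the wrist force passes 120 N, or if a joint passes its speed limit or range.

ROBOT

A 6-joint arm with a two-finger parallel gripper is mounted at the origin on a cart in front of the work surface, level with it; the furniture and walls round the work are solid. World frame = base frame: x ahead of the robot, y to its left, z up, the work surface at z = 0. Lengths are in mm, angles in degrees, forces in N, time in s.
With the tool pointing down it reaches from about 350 to 850 mm from the base axis. Payload 8.1 kg.
Tool frame: the origin (TCP) lies midway between the tips of the shut fingers; the grasp point (between the pads) lies 19 mm behind it (r.pinch_z is the distance from the TCP to the grasp point, in mm); z points along the fingers, y is the line along which they close (so a half turn about z gives the same grasp; the last joint's range is limited). The gripper opens to 85 mm and grips with 20 to 120 N. Pads are 22 mm wide; open, the fingers measure 114 mm over their backs; the gripper's body (76 mm by 85 mm) begins 54 mm behind the grasp point. The pads swing forward as they close: fully open they stand 13 mm farther back than shut.
Start: joints at [-80.925, 7.471, 85.268, -0, 87.261, -4.893], TCP at [144.855, -582.256, 231.292] pointing down, gripper open.
Joint ranges: [-169.43, 169.43], [-51.17, 129.36], [1.28, 143.12], [-76.62, 256.62], [0, 156.53], [-152.29, 152.29]. Speed limits (degrees/s): [136.94, 136.94, 159.86, 180, 180, 180].

INTERFACE

Orientations are given as [roll, pitch, yaw] about the fixed x, y, z axes, in that order (R = Rz(yaw) Ry(pitch) Rx(roll)).
In Python, from bench import sensors, optics, job, r gives the robot as it stands.
- The arm moves only by the tool play_rows, never from a script. Its argument "motion" is a list that holds one entry, the list of rows, each a list of 6 numbers: the shift along the tool's x, y, z in cm, then the turn, a rotation vector about the tool's x, y, z in degrees. In form: [[[x, y, z, ax, ay, az], ...]]. A call has 1 to 5 rows; each row is the pose to reach, as a shift and turn from the pose commanded when the call began, along the tool's axes at that moment; what a row does not reach only later rows make up. A row lasts 1/10 s, in which the tool goes at most 50 mm and 8.59 degrees, less where a joint would pass 70% of its speed; a pose out of reach is approached as far as the arm can. A call with a gripper value outside its range is refused whole. "jaw" is the opening, from 0 (shut) to 1 (fully open), set as the call begins (left out, the last holds). The fingers move at their own pace and stop on an object; "squeeze" is the grip in N (left out, the last holds). Time passes only in rows, so rows that repeat a pose let the fingers close. It gives the time, the measured TCP pose, the force, the opening and the grip force at its end, in the units of the state.
- sensors.sense(): the state, without advancing time (a new reading comes with each control period).
- optics.snapshot(name): name is "side" or "top" or "wrist"; returns a dict with "pixels" (384x512x3 uint8, red, green, blue), "mtx" (3x3 intrinsics, pixels), "R" (3x3) and "t" (3): a world point X has camera coordinates R X + t; the wrist camera has in their place "T_tool_cam" (4x4, takes a point from camera to tool coordinates, whose origin is the TCP and whose axes are the flange's). Camera axes: x right, y down, z forward; pixel columns grow to the right and rows downward; lengths in mm; the calibration is good to about 2 mm. A picture is of the moment at which its call begins: read the wrist's pose just before it. There is no depth.
- job.hand_in(): hands the job in; it is judged then, once.
The state is a dict: "time": time; "joint_pos": joint angles; "qd": joint speeds; "joint_efforts": joint torques, N m; "tool_pos": TCP position; "tcp_rot": TCP orientation; "ft_force": force on the tool from outside, world axes, zero at the start; "wrist_torque": the same for the moment, N m; "finger_gap": finger opening in mm; "grip_force": force on a finger pad.
Only numpy, scipy, OpenCV 4.12 (cv2) and the standard library are available. Lean on these libraries where they do the work, as an engineer would, in place of code of your own. Each camera call takes 0.05 s, during which the arm holds its last target. There are 200 camera calls.

## Working session

There is one attempt and no reset: what is moved stays moved. The work goes in short steps, Python scripts to look and compute and a tool call to move; the robot and the scene stay as the last step left them, time stands still between calls to the robot, and variables do not carry over. Pictures are saved under pics/ and viewed, at most 10 in all, crops included, and the job is handed in when it is done.

Besides the shell and the picture viewer there is one more tool, called after "Call:" as name(argument=value, ...) on one line, values as JSON. play_rows: Moves the arm, as the interface text tells. Its arguments: {"type":"object","properties":{"motion":{"type":"array","items":{"type":"array","items":{"type":"array","items":{"type":"number"}}}},"jaw":{"type":"number"},"squeeze":{"type":"number"}},"required":["motion"]}

```bash
mkdir -p pics; ls
python3 - <<'E'
from bench import sensors, optics, job, r
import cv2,numpy as np
s=sensors.sense();print(s)
for n in("top","side"):
    d=optics.snapshot(n);np.savez(f"pics/{n}.npz",**{k:d[k] for k in("pixels","mtx","R","t")})
    print(n,d["mtx"],d["R"],d["t"], -np.array(d["R"]).T@d["t"])
    cv2.imwrite(f"pics/{n}1.png",cv2.resize(d["pixels"][:,:,::-1],(800,600),interpolation=cv2.INTER_CUBIC))
E
```

```text
pics
{'time': 0.0, 'joint_pos': array([-8.09239948e+01,  7.51306280e+00,  8.53307827e+01, -1.57529678e-03,
        8.72648466e+01, -4.89357375e+00]), 'qd': array([-0.00809206, -0.03852769, -0.07829918, -0.07489946, -0.06186301,
       -0.10197313]), 'joint_efforts': array([-1.89222468e-03, -5.69397640e+01, -5.00560856e+01, -6.59798970e-04,
        1.45483497e-02,  3.34368258e-05]), 'tool_pos': array([ 144.75898356, -581.67855121,  230.25138633]), 'tcp_rot': array([-1.79891570e+02, -7.70437364e-03,  1.39696483e+01]), 'ft_force': array([ 0.24584473,  1.17123926, -0.59919062]), 'wrist_torque': array([ 0.01268941, -0.04578997,  0.00386612]), 'grip_force': 0.0, 'finger_gap': 84.962468571391}
top [[415.17533336   0.         256.71215516]
 [  0.         415.17533336 190.54683902]
 [  0.           0.           1.        ]] [[-0.09004256 -0.99592115 -0.00578007]
 [-0.97454277  0.08930325 -0.20564851]
 [ 0.20532588 -0.01288419 -0.97860885]] [-23.6784416  535.33612845 968.90042449] [ 320.63555354  -58.9056189  1058.12874522]
side [[446.78843842   0.         257.25365263]
 [  0.         446.78843842 187.13432618]
 [  0.           0.           1.        ]] [[-0.99550145 -0.09472239 -0.00213082]
 [-0.04194486  0.46076955 -0.88652809]
 [ 0.08495588 -0.88245061 -0.46266987]] [525.68418192 119.07064543 998.25568771] [443.50607687 875.84128021 568.54244118]
```

View pics/top1.png

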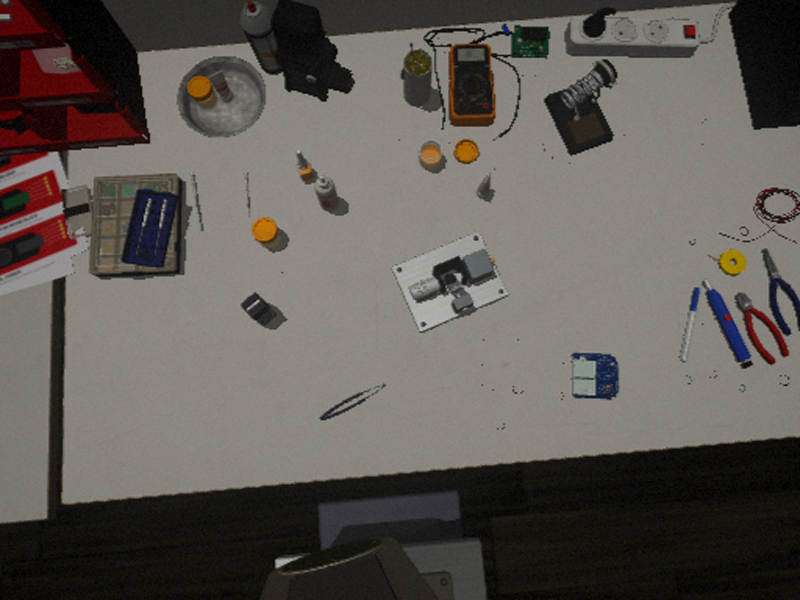

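View pics/side1.png

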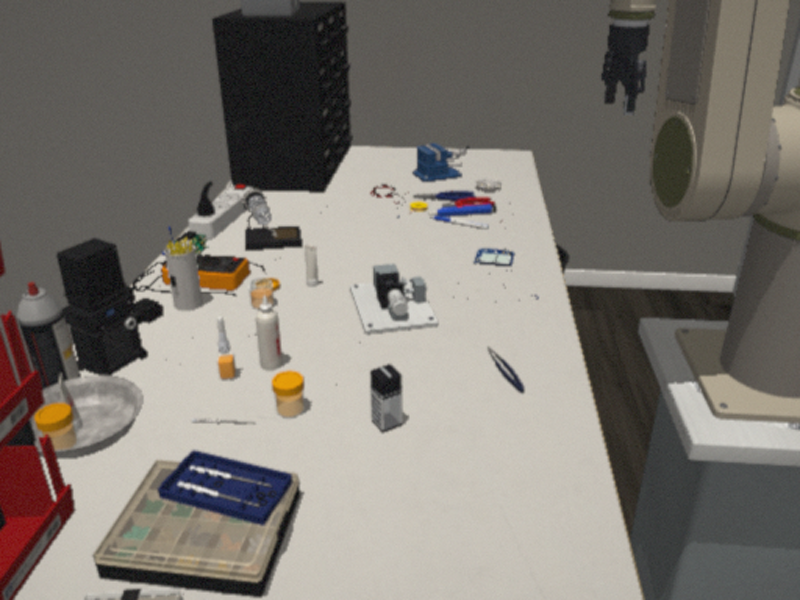

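The top view shows the cell at about (258,307), the head centred near (450,282) with its lamp to the left and its housing towards the robot. In the side view the cell is at (386,398). Next I'll enlarge crops of both.

Run:
```python
import cv2,numpy as np
t=np.load("pics/top.npz")["pixels"][:,:,::-1];s=np.load("pics/side.npz")["pixels"][:,:,::-1]
# 512 coords: x=800px*.64
f=lambda im,x,y,w,h,k:cv2.resize(np.clip(im[y:y+h,x:x+w].astype(float)*1.4,0,255).astype(np.uint8),(w*k,h*k),interpolation=cv2.INTER_CUBIC)
a=f(t,246,145,84,75,6); b=f(t,150,180,37,37,8)
c=f(s,225,225,37,56,8)
h=np.zeros((600,800,3),np.uint8); h[:450,:504]=a; h[:296,504:800]=b
h2=c[:,:]; cc=cv2.resize(h2,None,fx=.67,fy=.67); h[300:300+cc.shape[0],504:504+cc.shape[1]]=cc
cv2.imwrite("pics/crop1.png",h); print(cc.shape)
```

```text
(300, 198, 3)
```

View pics/crop1.png

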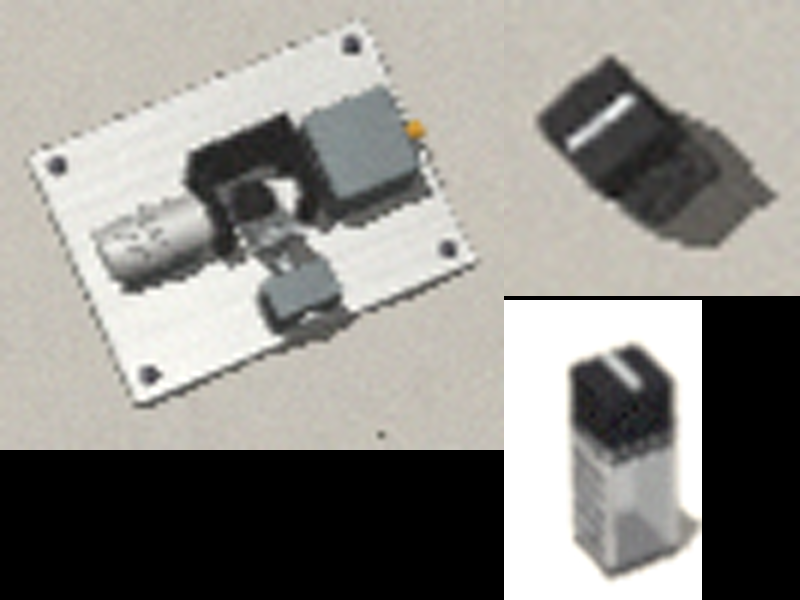

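The crop shows the plate corners at about (30,157), (362,20), (475,265) and (140,405). The cell's steel bar runs from (570,143) to (632,99) in the top view and from (612,350) to (640,388) in the side view.

```bash
cat > h.py <<'E'
import numpy as np
def ray(d,u,v,z):
    R=np.array(d["R"]);t=np.array(d["t"]);C=-R.T@t
    w=R.T@np.linalg.solve(np.array(d["mtx"]),[u,v,1.]);return C+w*(z-C[2])/w[2]
E
python3 - <<'E'
from h import *
t=np.load("pics/top.npz");s=np.load("pics/side.npz")
A=lambda x,y,z:ray(t,246+x/6-.4,145+y/6-.4,z)
B=lambda x,y,z:ray(t,150+(x-504)/8-.4,180+y/8-.4,z)
S=lambda x,y,z:ray(s,225+(x-504)/5.36-.4,225+(y-300)/5.36-.4,z)
P=np.array([A(30,157,10),A(362,20,10),A(475,265,10),A(140,405,10)])
H=np.array([A(57,165,10),A(351,44,10),A(447,248,10),A(150,374,10)])
for Q in(P,H):
    print(Q.round(1).tolist(),Q.mean(0).round(1))
    for i in range(4):
        e=Q[(i+1)%4]-Q[i];print(np.hypot(*e[:2]).round(1),np.degrees(np.arctan2(e[1],e[0])).round(1))
for b in([B(570,143,80),B(632,99,80)],[S(612,350,80),S(640,388,80)]):
    e=b[1]-b[0];print(b,(b[0]+b[1])/2,np.degrees(np.arctan2(e[1],e[0])),np.hypot(*e[:2]))
print("topc",np.mean([B(610,57,80),B(675,120,80),B(605,190,80),B(540,120,80)],0))
b=[S(575,543,0),S(612,577,0),S(675,550,0)];print(b,(b[0]+b[2])/2)
print("topside",np.mean([S(572,368,80),S(630,344,80),S(673,373,80),S(612,402,80)],0))
E
```

```text
[[594.5, -61.6, 10.0], [643.0, -212.2, 10.0], [529.2, -247.9, 10.0], [481.7, -98.7, 10.0]] [ 562.1 -155.1   10. ]
158.2 -72.1
119.3 -162.5
156.6 107.6
118.7 18.2
[[589.8, -72.9, 10.0], [632.5, -206.1, 10.0], [537.7, -236.9, 10.0], [494.6, -104.2, 10.0]] [ 563.7 -155.    10. ]
139.9 -72.2
99.6 -162.0
139.5 108.0
100.2 18.2
[array([530.59575106, 166.2669338 ,  80.        ]), array([542.3877187 , 147.09395526,  80.        ])] [536.49173488 156.68044453  80.        ] -58.40721407071729 22.5089672515002
[array([538.8681577 , 144.47780069,  80.        ]), array([525.95381194, 167.8950863 ,  80.        ])] [532.41098482 156.18644349  80.        ] 118.876196643405 26.742280984485838
topc [536.11821011 154.75198658  80.        ]
[array([552.72492403, 156.68228618,   0.        ]), array([536.36596099, 175.38864434,   0.        ]), array([514.60828657, 157.38836723,   0.        ])] [533.6666053 157.0353267   0.       ]
topside [533.66553154 158.05331548  80.        ]
```

```bash
cat >> h.py <<'E'
from scipy.spatial.transform import Rotation as Ro
def go(s,x,y,z,yaw):
    R=Ro.from_euler("xyz",s["tcp_rot"],degrees=True); G=Ro.from_euler("xyz",[180,0,yaw],degrees=True)
    print("cm",(R.inv().apply(np.array([x,y,z])-s["tool_pos"])/10).round(2),"rotvec",(R.inv()*G).as_rotvec(degrees=True).round(2))
E
python3 - <<'E'
from h import *
from bench import sensors
go(sensors.sense(),535,156.5,180,30)
E
```

```text
cm [ 55.69 -62.21   5.15] rotvec [ -0.09  -0.02 -16.03]
```

Call:
play_rows(motion=[[[55.7, -62.2, 5.1, 0, 0, -16], [55.7, -62.2, 5.1, 0, 0, -16], [55.7, -62.2, 5.1, 0, 0, -16], [55.7, -62.2, 5.1, 0, 0, -16], [55.7, -62.2, 5.1, 0, 0, -16]]], jaw=1)

```text
time: 0.6
tool_pos: [261.9, -359.7, 215.4]
tcp_rot: [-180.0, -0.0, 29.9]
ft_force: [1.1, -1.0, 0.3]
finger_gap: 85.2
grip_force: 0.0
```

Run:
```python
from h import *
from bench import sensors
s=sensors.sense();print(s["time"],s["tool_pos"],s["tcp_rot"],s["joint_pos"])
go(s,535,156.5,180,30)
```

```text
0.6 [ 261.86830245 -359.6708243   215.39766685] [-1.79964067e+02 -1.14679507e-02  2.99345120e+01] [-6.05600043e+01 -1.68752964e+01  1.09941027e+02  1.11730025e-02
  8.69703008e+01 -4.95113951e-01]
cm [ 49.43 -31.1    3.57] rotvec [-0.04 -0.01 -0.07]
```

Call:
play_rows(motion=[[[49.4, -31.1, 3.6, 0, 0, 0], [49.4, -31.1, 3.6, 0, 0, 0], [49.4, -31.1, 3.6, 0, 0, 0], [49.4, -31.1, 3.6, 0, 0, 0], [49.4, -31.1, 3.6, 0, 0, 0]]])

```text
time: 1.1
tool_pos: [378.4, -139.1, 200.5]
tcp_rot: [180.0, -0.0, 30.0]
ft_force: [1.2, -0.3, 0.4]
finger_gap: 85.6
grip_force: 0.0
```

Run:
```python
from h import *
from bench import sensors
go(sensors.sense(),535,156.5,180,30)
```

```text
cm [ 28.33 -17.79   2.04] rotvec [ 0.02 -0.01 -0.05]
```

Call:
play_rows(motion=[[[28.3, -17.8, 2.0, 0, 0, 0], [28.3, -17.8, 2.0, 0, 0, 0], [28.3, -17.8, 2.0, 0, 0, 0], [28.3, -17.8, 2.0, 0, 0, 0], [28.3, -17.8, 2.0, 0, 0, 0]]])

```text
time: 1.6
tool_pos: [495.0, 81.8, 185.3]
tcp_rot: [180.0, 0.0, 30.0]
ft_force: [0.7, -1.2, -0.0]
finger_gap: 85.4
grip_force: 0.0
```

Run:
```python
from h import *
from bench import sensors
go(sensors.sense(),535,156.5,180,30)
```

```text
cm [ 7.19 -4.47  0.53] rotvec [ 0.01  0.01 -0.01]
```

Call:
play_rows(motion=[[[7.2, -4.5, 0.5, 0, 0, 0], [7.2, -4.5, 0.5, 0, 0, 0], [7.2, -4.5, 0.5, 0, 0, 0], [7.2, -4.5, 0.5, 0, 0, 0]]])

```text
time: 2.0
tool_pos: [534.0, 155.0, 179.8]
tcp_rot: [-180.0, 0.1, 30.1]
ft_force: [0.4, -0.3, 0.4]
finger_gap: 85.6
grip_force: 0.0
```

```bash
cat >> h.py <<'E'
def wrist(name):
    from bench import sensors,optics
    import cv2
    s=sensors.sense();d=optics.snapshot("wrist")
    T=np.eye(4);T[:3,:3]=Ro.from_euler("xyz",s["tcp_rot"],degrees=True).as_matrix();T[:3,3]=s["tool_pos"]
    W=np.linalg.inv(T@np.array(d["T_tool_cam"]))
    np.savez(f"pics/{name}.npz",pixels=d["pixels"],mtx=d["mtx"],R=W[:3,:3],t=W[:3,3])
    cv2.imwrite(f"pics/{name}.png",cv2.resize(np.clip(d["pixels"][:,:,::-1]*1.4,0,255).astype(np.uint8),(800,600),interpolation=cv2.INTER_CUBIC))
    print(s["time"],s["tool_pos"].round(2),s["tcp_rot"].round(2),s["ft_force"].round(2)); return s
def proj(d,X):
    p=d["mtx"]@(d["R"]@np.array(X,float)+d["t"]);return (p[:2]/p[2])
E
python3 - <<'E'
from h import *
wrist("w1")
E
```

```text
2.0 [534.02 155.03 179.77] [-1.7998e+02  1.2000e-01  3.0070e+01] [ 0.38 -0.33  0.38]
```

View pics/w1.png

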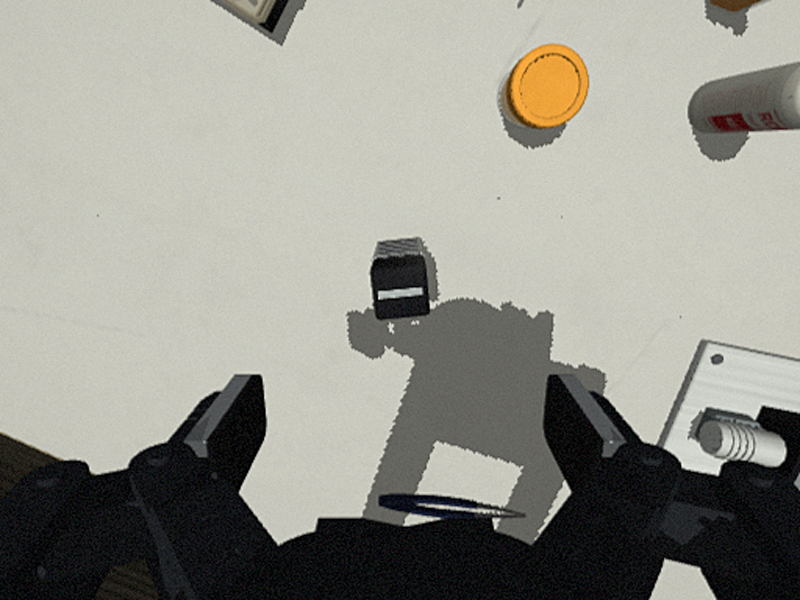

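The wrist view shows the cell's bar from (379,296) to (423,291) and the near cap edge from (377,319) to (430,313).

Run:
```python
from h import *
import cv2
from bench import sensors
d=np.load("pics/w1.npz")
P=lambda x,y,z:ray(d,(x+.5)*.64-.5,(y+.5)*.64-.5,z)
for (a,b) in (((379,296),(423,291.5)),((379,319),(428,313.5))):
    a=P(*a,80);b=P(*b,80);e=b-a;print((a+b)/2,np.hypot(*e[:2]),np.degrees(np.arctan2(e[1],e[0])))
# bright bar pixels
im=d["pixels"][178:200,238:276].astype(int); g=im.min(2)
m=(g>110).astype(np.uint8); n,l,st,c=cv2.connectedComponentsWithStats(m); print(st,c)
k=np.argsort(-st[1:,4])
```

```text
[532.01259727 156.58409147  80.        ] 23.599960154731686 -53.887339962989415
[521.67304298 149.08831645  80.        ] 26.691895038656856 -53.20088373078195
[[  0   0  38  22 716]
 [  4   6  28   8 111]
 [  0  14   1   2   2]
 [ 37  14   1   5   5]
 [  0  18   1   2   2]] [[18.67458101 10.66061453]
 [17.20720721  9.        ]
 [ 0.         14.5       ]
 [37.         16.        ]
 [ 0.         18.5       ]]
```

Run:
```python
from h import *
from bench import sensors
go(sensors.sense(),532,156.5,110,36);go(sensors.sense(),532,156.5,46,36)
```

```text
cm [-0.05 -0.3   7.01] rotvec [-0.01  0.09 -6.  ]
cm [-0.04 -0.3  13.41] rotvec [-0.01  0.09 -6.  ]
```

Call:
play_rows(motion=[[[-0.2, -0.2, 3.0, 0, 0, -6], [-0.2, -0.2, 6.0, 0, 0, -6], [-0.2, -0.2, 7.0, 0, 0, -6], [-0.2, -0.2, 7.0, 0, 0, -6], [-0.2, -0.2, 7.0, 0, 0, -6]]])

```text
time: 2.55
tool_pos: [532.5, 154.7, 112.1]
tcp_rot: [180.0, -0.1, 35.9]
ft_force: [0.3, -0.5, 0.4]
finger_gap: 85.4
grip_force: 0.0
```

Run:
```python
from h import *
s=wrist("w2")
go(s,532,156.5,46,36)
import cv2
im=cv2.imread("pics/w2.png");print(im.shape)
d=np.load("pics/w2.npz");print(proj(d,[532,156.5,80])/.64)
```

```text
2.55 [532.46 154.74 112.08] [ 1.7997e+02 -7.0000e-02  3.5900e+01] [ 0.28 -0.46  0.39]
cm [ 0.06 -0.17  6.61] rotvec [ 0.03 -0.07 -0.1 ]
(600, 800, 3)
[401.25803041 338.87522421]
```

View pics/w2.png

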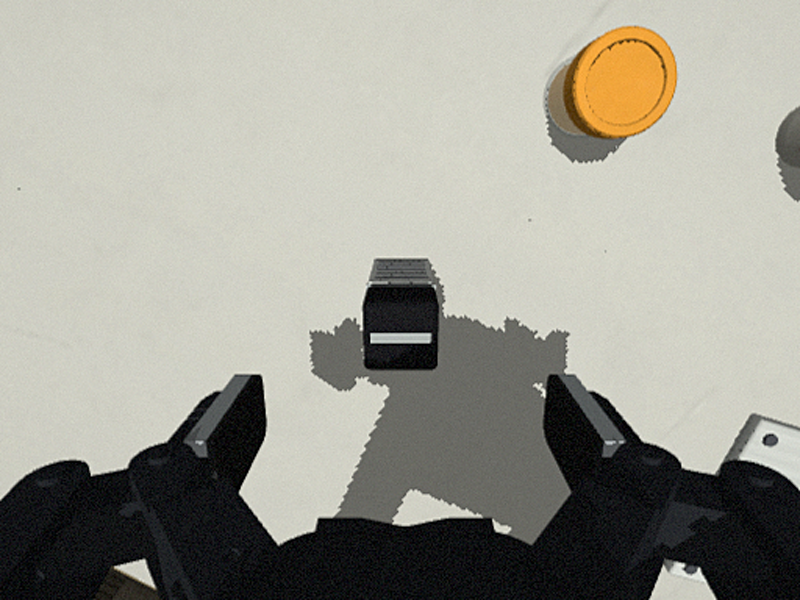

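The bar is at (401,338), matching the prediction, and the cell is square to the fingers. I'll descend and grip.

Call:
play_rows(motion=[[[0.0, -0.1, 3.0, 0, 0, 0], [0.0, -0.1, 5.5, 0, 0, 0], [0.0, -0.1, 6.6, 0, 0, 0], [0.0, -0.1, 6.6, 0, 0, 0], [0.0, -0.1, 6.6, 0, 0, 0]]])

```text
time: 3.1
tool_pos: [532.3, 156.2, 46.3]
tcp_rot: [180.0, -0.1, 36.0]
ft_force: [-0.6, -0.1, -0.1]
finger_gap: 85.5
grip_force: 0.0
```

Call:
play_rows(motion=[[[0, 0, 0, 0, 0, 0], [0, 0, 0, 0, 0, 0], [0, 0, 0, 0, 0, 0], [0, 0, 0, 0, 0, 0], [0, 0, 0, 0, 0, 0]]], jaw=0, squeeze=40)

```text
time: 3.6
tool_pos: [531.7, 156.2, 45.4]
tcp_rot: [180.0, -0.1, 36.0]
ft_force: [-0.2, 0.1, 4.1]
finger_gap: 29.8
grip_force: 40.3
```

Call:
play_rows(motion=[[[0, 0, 0, 0, 0, 0], [0, 0, 0, 0, 0, 0], [0, 0, 0, 0, 0, 0], [0, 0, 0, 0, 0, 0], [0, 0, 0, 0, 0, 0]]])

```text
time: 4.1
tool_pos: [531.7, 156.2, 45.4]
tcp_rot: [180.0, -0.1, 36.0]
ft_force: [-0.8, -0.3, 5.3]
finger_gap: 29.4
grip_force: 40.4
```

Run:
```python
from h import *
from bench import sensors
s=sensors.sense()
c,n=np.cos(np.radians(18)),np.sin(np.radians(18))
p=np.array([563.5,-155])-70*np.array([c,n])
print(p);go(s,p[0],p[1],190,18)
```

```text
[ 496.92604386 -176.63118961]
cm [-22.35  24.9  -14.47] rotvec [ 0.02 -0.05 17.97]
```

Call:
play_rows(motion=[[[0, 0, -0.5, 0, 0, 0], [0, 0, -2.5, 0, 0, 0], [0, 0, -6.0, 0, 0, 0], [0, 0, -10.0, 0, 0, 0], [0, 0, -10.0, 0, 0, 0]]], squeeze=50)

```text
time: 4.6
tool_pos: [534.8, 156.8, 151.3]
tcp_rot: [179.8, -0.5, 36.0]
ft_force: [1.6, 0.0, -1.6]
finger_gap: 29.6
grip_force: 49.6
```

Call:
play_rows(motion=[[[-3.2, 3.6, -0.6, 0, 0, 3], [-6.4, 7.2, -1.2, 0, 0, 6], [-9.6, 10.8, -1.8, 0, 0, 9], [-12.8, 14.4, -2.4, 0, 0, 12], [-16.0, 18.0, -3.0, 0, 0, 15]]])

```text
time: 5.1
tool_pos: [506.4, -85.1, 174.2]
tcp_rot: [-180.0, 0.0, 20.9]
ft_force: [2.3, -0.6, -1.6]
finger_gap: 29.5
grip_force: 49.8
```

Run:
```python
from h import *
from bench import sensors
s=sensors.sense();print(s["tool_pos"],s["grip_force"])
go(s,497,-176.5,190,18)
```

```text
[506.41635432 -85.095437   174.17512437] 49.784077405929565
cm [-4.14  8.2  -1.58] rotvec [-0.04  0.05  2.87]
```

Call:
play_rows(motion=[[[-2.0, 4.0, -0.8, 0, 0, 2], [-3.4, 6.8, -1.3, 0, 0, 2.9], [-4.1, 8.2, -1.6, 0, 0, 2.9], [-4.1, 8.2, -1.6, 0, 0, 2.9], [-4.1, 8.2, -1.6, 0, 0, 2.9]]])

```text
time: 5.6
tool_pos: [498.3, -174.0, 190.0]
tcp_rot: [-179.9, 0.0, 18.1]
ft_force: [-0.1, 0.3, -1.6]
finger_gap: 29.3
grip_force: 49.9
```

Call:
play_rows(motion=[[[0, 0, 0, 0, 0, 0], [0, 0, 0, 0, 0, 0]]])

```text
time: 5.8
tool_pos: [498.6, -173.4, 190.3]
tcp_rot: [-180.0, 0.0, 18.2]
ft_force: [-0.7, 0.5, -2.4]
finger_gap: 29.6
grip_force: 49.9
```

Run:
```python
from h import *
s=wrist("w3")
```

```text
5.8 [ 498.6  -173.38  190.27] [-1.7996e+02  2.0000e-02  1.8180e+01] [-0.71  0.55 -2.35]
```

View pics/w3.png

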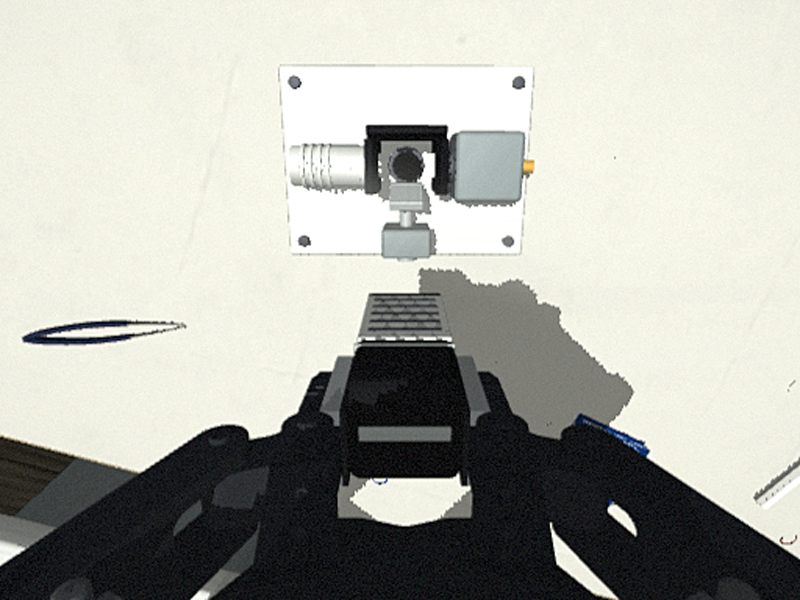

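The wrist view shows the plate holes at (294,82), (518,83), (508,241) and (304,241). The held cell's bar runs from (358,434) to (451,434), and its bottom edge from (368,293) to (441,293).

Run:
```python
from h import *
from scipy.optimize import least_squares
d=np.load("pics/w3.npz");f=lambda x,y:((np.array([x,y])+.5)*.64-.5)
obs=[(294,82),(518,83),(508,241),(304,241),(279,65),(534,66),(521,254),(291,254)]
mod=[(50,70),(50,-70),(-50,-70),(-50,70),(60,80),(60,-80),(-60,-80),(-60,80)]
def res(p,k=range(8)):
    R=Ro.from_euler("z",p[2],degrees=True).as_matrix()
    return np.concatenate([proj(d,R@[*mod[i],10]+[p[0],p[1],0])-f(*obs[i]) for i in k])
for k in(range(4),range(4,8),range(8)):
    q=least_squares(res,[563,-155,18],args=(k,));print(q.x.round(2),np.abs(q.fun).max().round(2))
T=np.array([498.6,-173.38,190.27]);R=Ro.from_euler("xyz",[180,0,18.18],degrees=True)
P=lambda x,y,z:R.inv().apply(ray(d,*f(x,y),z)-T).round(2)
print("bar",P(358,434,225),P(451,434,225),"bot far",P(368,293,145),P(441,293,145), "cap near", P(350,478,225),P(462,478,225))
```

```text
[ 558.96 -154.34   18.04] 0.38
[ 559.15 -154.45   18.  ] 0.86
[ 559.06 -154.4    18.02] 0.91
bar [  1.   -12.26 -34.73] [  0.99  11.97 -34.73] bot far [ 15.68 -15.27  45.27] [15.66 14.9  45.27] cap near [-12.52 -14.81 -34.73] [-12.54  15.29 -34.73]
```

Run:
```python
from h import *
from bench import sensors
s=sensors.sense();go(s,557.8,-154.8,122,18.0)
```

```text
cm [6.21 0.07 6.84] rotvec [-0.03  0.02  0.17]
```

Call:
play_rows(motion=[[[3.0, 0.05, 2.0, 0, 0, 0.2], [5.5, 0.05, 4.5, 0, 0, 0.2], [6.2, 0.05, 6.8, 0, 0, 0.2], [6.2, 0.05, 6.8, 0, 0, 0.2], [6.2, 0.05, 6.8, 0, 0, 0.2]]])

```text
time: 6.35
tool_pos: [557.1, -155.3, 122.4]
tcp_rot: [-179.9, 0.1, 17.9]
ft_force: [0.0, 0.8, -0.9]
finger_gap: 29.2
grip_force: 49.8
```

Call:
play_rows(motion=[[[0, 0, 0, 0, 0, 0], [0, 0, 0, 0, 0, 0], [0, 0, 0, 0, 0, 0]]])

```text
time: 6.65
tool_pos: [558.1, -156.5, 124.2]
tcp_rot: [179.9, -0.1, 17.8]
ft_force: [-0.4, -1.0, -1.8]
finger_gap: 29.4
grip_force: 49.8
```

Run:
```python
from h import *
s=wrist("w4");go(s,557.8,-154.8,122,18.0)
import cv2
d=np.load("pics/w4.npz");im=d["pixels"][:,:,::-1]
im=np.clip(im*1.8,0,255).astype(np.uint8)[130:330,130:390]
cv2.imwrite("pics/w4c.png",cv2.resize(im,(780,600),interpolation=cv2.INTER_CUBIC))
```

```text
6.65 [ 558.12 -156.53  124.18] [ 1.7992e+02 -1.0000e-01  1.7850e+01] [-0.45 -0.95 -1.83]
cm [ 0.02 -0.18  0.22] rotvec [ 0.08 -0.1  -0.15]
```

View pics/w4c.png

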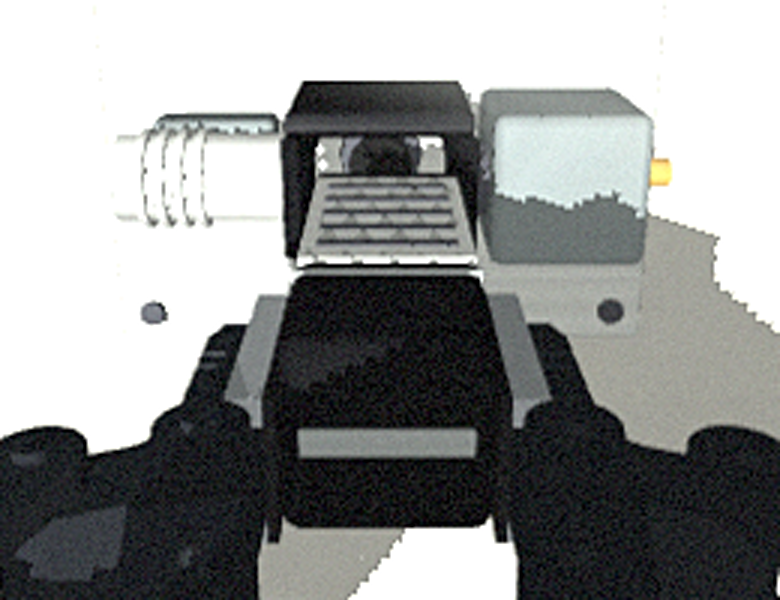

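The cell's lower far edge spans (318–462,177), so it is centred about 2 mm right of the nest (frame inner edges at 316 and 443). That agrees with the measured TCP error. I'll check x by projection.

Run:
```python
from h import *
d=np.load("pics/w4.npz")
R=Ro.from_euler("z",18,degrees=True).as_matrix()
for n,m in dict(hl=(-50,70,10),hr=(-50,-70,10),datlip=(17.5,0,59),datin=(15,0,55),dl=(15,16.5,55),dr=(15,-16.5,55),corner=(60,80,10),footc=(0,0,20)).items():
    p=proj(d,R@m+[559.06,-154.4,0]);print(n,((p-[130,130])*3).round(1))
T=np.array([558.12,-156.53,124.18]);Rt=Ro.from_euler("xyz",[179.92,-.1,17.85],degrees=True)
for y in(-13,13):
    p=proj(d,Rt.apply([15.7,y,45.3])+T);print("cellbot",((p-[130,130])*3).round(1))
```

```text
hl [153.5 310.2]
hr [608.5 308.3]
datlip [378.7 134.8]
datin [378.9 140.8]
dl [310.2 141.1]
dr [447.6 140.6]
corner [ 86.4 -58.4]
footc [380.  161.6]
cellbot [326.4 171.9]
cellbot [447.2 171.8]
```

Call:
play_rows(motion=[[[0.0, -0.2, 0, 0, 0, -0.1], [0.0, -0.2, 0, 0, 0, -0.1], [0.0, -0.2, 0.5, 0, 0, -0.1], [0.0, -0.2, 0.8, 0, 0, -0.1], [0.0, -0.2, 0.8, 0, 0, -0.1]]])

```text
time: 7.2
tool_pos: [556.4, -153.9, 113.7]
tcp_rot: [-179.9, 0.1, 18.0]
ft_force: [-1.0, 0.7, -1.3]
finger_gap: 29.2
grip_force: 49.8
```

Call:
play_rows(motion=[[[0, 0, 0, 0, 0, 0], [0, 0, 0, 0, 0, 0], [0, 0, 0, 0, 0, 0]]])

```text
time: 7.5
tool_pos: [557.1, -154.2, 114.9]
tcp_rot: [180.0, -0.0, 18.0]
ft_force: [0.1, 0.1, -1.7]
finger_gap: 29.7
grip_force: 49.8
```

Run:
```python
from h import *
s=wrist("w5");go(s,557.8,-154.6,100,18.0)
```

```text
7.5 [ 557.13 -154.22  114.9 ] [ 1.7999e+02 -1.0000e-02  1.7970e+01] [ 0.07  0.05 -1.7 ]
cm [0.05 0.06 1.49] rotvec [ 0.01 -0.01 -0.03]
```

Call:
play_rows(motion=[[[0.05, 0.04, 0.2, 0, 0, 0], [0.05, 0.04, 0.4, 0, 0, 0], [0.05, 0.04, 0.6, 0, 0, 0], [0.05, 0.04, 0.8, 0, 0, 0], [0.05, 0.04, 0.8, 0, 0, 0]]])

```text
time: 8.05
tool_pos: [557.3, -154.3, 106.2]
tcp_rot: [-180.0, 0.0, 18.0]
ft_force: [-1.3, 0.2, -1.0]
finger_gap: 29.5
grip_force: 49.8
```

Call:
play_rows(motion=[[[0, 0, 0, 0, 0, 0], [0, 0, 0, 0, 0, 0], [0, 0, 0, 0, 0, 0], [0, 0, 0, 0, 0, 0]]])

```text
time: 8.45
tool_pos: [557.7, -154.4, 106.9]
tcp_rot: [180.0, -0.0, 18.0]
ft_force: [-0.1, 0.0, -1.5]
finger_gap: 29.8
grip_force: 49.8
```

Run:
```python
from h import *
s=wrist("w6");go(s,557.8,-154.6,100,18.0)
import cv2
d=np.load("pics/w6.npz");im=d["pixels"][:,:,::-1]
im=np.clip(im*1.8,0,255).astype(np.uint8)[130:330,130:390]
cv2.imwrite("pics/w6c.png",cv2.resize(im,(780,600),interpolation=cv2.INTER_CUBIC))
R=Ro.from_euler("z",18,degrees=True).as_matrix()
for n,m in dict(hl=(-50,70,10),hr=(-50,-70,10),datlip=(17.5,0,59),dl=(15,16.5,55),dr=(15,-16.5,55)).items():
    p=proj(d,R@m+[559.06,-154.4,0]);print(n,((p-[130,130])*3).round(1))
```

```text
8.45 [ 557.71 -154.43  106.87] [ 1.7999e+02 -1.0000e-02  1.7970e+01] [-0.06  0.03 -1.54]
cm [0.   0.02 0.69] rotvec [ 0.01 -0.01 -0.03]
hl [146.5 335.3]
hr [629.9 334.5]
datlip [388.5 154.9]
dl [314.1 161.1]
dr [462.8 160.9]
```

View pics/w6c.png

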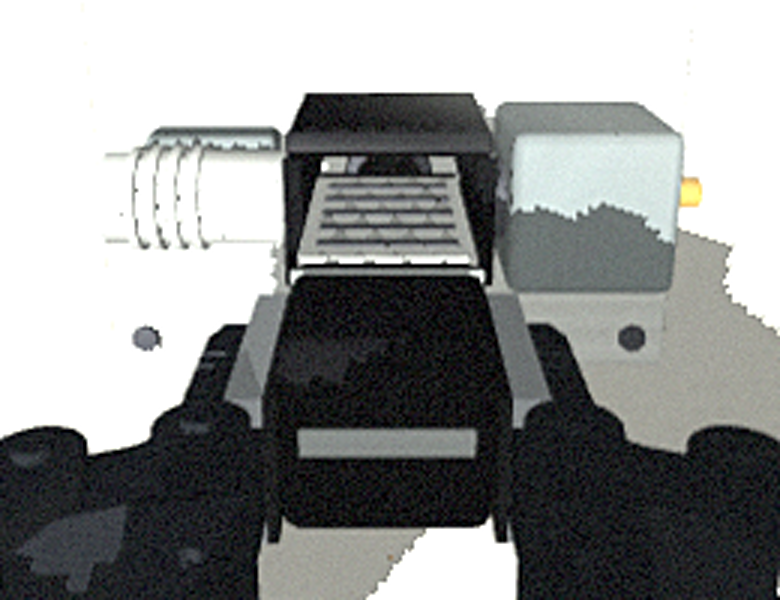

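Laterally the cell is centred on the nest: both centres lie near column 389–390. I'll descend, watching the force.

Call:
play_rows(motion=[[[0, 0.01, 0.2, 0, 0, 0], [0, 0.01, 0.4, 0, 0, 0], [0, 0.01, 0.6, 0, 0, 0], [0, 0.01, 0.8, 0, 0, 0], [0, 0.01, 1.0, 0, 0, 0]]])

```text
time: 9.0
tool_pos: [557.6, -154.4, 96.4]
tcp_rot: [-180.0, 0.0, 18.0]
ft_force: [0.1, -0.5, -1.7]
finger_gap: 29.6
grip_force: 49.8
```

Call:
play_rows(motion=[[[0, 0, 0.1, 0, 0, 0], [0, 0, 0.2, 0, 0, 0], [0, 0, 0.3, 0, 0, 0], [0, 0, 0.4, 0, 0, 0], [0, 0, 0.5, 0, 0, 0]]])

```text
time: 9.5
tool_pos: [557.7, -154.5, 91.7]
tcp_rot: [180.0, -0.0, 18.0]
ft_force: [1.2, 0.4, -0.7]
finger_gap: 29.7
grip_force: 49.8
```

Call:
play_rows(motion=[[[0, 0, 0.1, 0, 0, 0], [0, 0, 0.2, 0, 0, 0], [0, 0, 0.3, 0, 0, 0], [0, 0, 0.4, 0, 0, 0], [0, 0, 0.5, 0, 0, 0]]])

```text
time: 10.0
tool_pos: [558.0, -154.6, 87.2]
tcp_rot: [180.0, -0.0, 18.0]
ft_force: [-0.6, 0.2, 1.9]
finger_gap: 29.4
grip_force: 50.2
```

Call:
play_rows(motion=[[[0, 0, 0.1, 0, 0, 0], [0, 0, 0.2, 0, 0, 0], [0, 0, 0.3, 0, 0, 0], [0, 0, 0.4, 0, 0, 0], [0, 0, 0.5, 0, 0, 0]]])

```text
time: 10.5
tool_pos: [557.9, -154.6, 81.9]
tcp_rot: [180.0, -0.0, 18.0]
ft_force: [0.2, -0.1, 2.4]
finger_gap: 29.6
grip_force: 50.3
```

Call:
play_rows(motion=[[[0, 0, 0.1, 0, 0, 0], [0, 0, 0.2, 0, 0, 0], [0, 0, 0.3, 0, 0, 0], [0, 0, 0.4, 0, 0, 0], [0, 0, 0.5, 0, 0, 0]]])

```text
time: 11.0
tool_pos: [557.6, -154.2, 76.3]
tcp_rot: [-180.0, -0.0, 18.0]
ft_force: [2.7, 0.5, -0.1]
finger_gap: 29.3
grip_force: 50.1
```

Call:
play_rows(motion=[[[0, 0, 0.04, 0, 0, 0], [0, 0, 0.08, 0, 0, 0], [0, 0, 0.12, 0, 0, 0], [0, 0, 0.16, 0, 0, 0], [0, 0, 0.2, 0, 0, 0]]])

```text
time: 11.5
tool_pos: [557.7, -154.4, 74.7]
tcp_rot: [-180.0, -0.0, 18.0]
ft_force: [2.9, 0.9, 0.2]
finger_gap: 29.2
grip_force: 50.1
```

Call:
play_rows(motion=[[[0, 0, 0.04, 0, 0, 0], [0, 0, 0.08, 0, 0, 0], [0, 0, 0.12, 0, 0, 0], [0, 0, 0.12, 0, 0, 0]]])

```text
time: 11.9
tool_pos: [557.6, -154.5, 73.5]
tcp_rot: [180.0, 0.0, 18.0]
ft_force: [2.9, -0.2, -0.3]
finger_gap: 29.1
grip_force: 50.1
```

Call:
play_rows(motion=[[[0, 0, 0.04, 0, 0, 0], [0, 0, 0.08, 0, 0, 0], [0, 0, 0.12, 0, 0, 0], [0, 0, 0.12, 0, 0, 0]]])

```text
time: 12.3
tool_pos: [557.6, -154.5, 72.2]
tcp_rot: [-180.0, 0.0, 18.0]
ft_force: [1.4, 0.9, -1.0]
finger_gap: 29.1
grip_force: 50.1
```

Call:
play_rows(motion=[[[0, 0, 0.04, 0, 0, 0], [0, 0, 0.08, 0, 0, 0], [0, 0, 0.12, 0, 0, 0], [0, 0, 0.12, 0, 0, 0]]])

```text
time: 12.7
tool_pos: [557.6, -154.5, 71.0]
tcp_rot: [-180.0, 0.0, 18.0]
ft_force: [2.3, 1.0, -0.1]
finger_gap: 29.3
grip_force: 50.1
```

Call:
play_rows(motion=[[[0, 0, 0.04, 0, 0, 0], [0, 0, 0.08, 0, 0, 0], [0, 0, 0.12, 0, 0, 0], [0, 0, 0.12, 0, 0, 0]]])

```text
time: 13.1
tool_pos: [557.7, -154.5, 69.9]
tcp_rot: [-180.0, 0.0, 18.0]
ft_force: [3.6, 1.2, 0.5]
finger_gap: 29.6
grip_force: 50.1
```

Call:
play_rows(motion=[[[0, 0, 0.04, 0, 0, 0], [0, 0, 0.08, 0, 0, 0], [0, 0, 0.12, 0, 0, 0], [0, 0, 0.12, 0, 0, 0]]])

```text
time: 13.5
tool_pos: [557.8, -154.5, 69.4]
tcp_rot: [180.0, -0.0, 18.0]
ft_force: [-0.3, 2.2, 6.5]
finger_gap: 28.9
grip_force: 51.0
```

Landed: the force jumped from 0.5 to 6.5 N and the arm stalled at TCP z of about 69.4. I'll press home gently.

Call:
play_rows(motion=[[[0, 0, 0.02, 0, 0, 0], [0, 0, 0.04, 0, 0, 0], [0, 0, 0.04, 0, 0, 0]]])

```text
time: 13.8
tool_pos: [557.9, -154.5, 69.2]
tcp_rot: [180.0, -0.0, 18.0]
ft_force: [-1.0, 3.1, 8.1]
finger_gap: 29.1
grip_force: 51.2
```

Call:
play_rows(motion=[[[0, 0, 0.03, 0, 0, 0], [0, 0, 0.07, 0, 0, 0], [0, 0, 0.07, 0, 0, 0], [0, 0, 0.07, 0, 0, 0], [0, 0, 0.07, 0, 0, 0]]])

```text
time: 14.3
tool_pos: [557.9, -154.5, 68.9]
tcp_rot: [180.0, -0.0, 18.0]
ft_force: [-3.2, 3.0, 11.4]
finger_gap: 29.5
grip_force: 51.6
```

Call:
play_rows(motion=[[[0, 0, 0, 0, 0, 0], [0, 0, 0, 0, 0, 0], [0, 0, 0, 0, 0, 0], [0, 0, 0, 0, 0, 0], [0, 0, 0, 0, 0, 0]]], jaw=0.75)

```text
time: 14.8
tool_pos: [557.4, -154.5, 67.4]
tcp_rot: [-180.0, 0.0, 18.0]
ft_force: [0.1, 0.4, -0.1]
finger_gap: 63.7
grip_force: 0.0
```

Call:
play_rows(motion=[[[0, 0, -0.5, 0, 0, 0], [0, 0, -2.0, 0, 0, 0], [0, 0, -4.5, 0, 0, 0], [0, 0, -7.5, 0, 0, 0], [0, 0, -10.5, 0, 0, 0]]])

```text
time: 15.3
tool_pos: [557.7, -154.5, 175.0]
tcp_rot: [180.0, -0.0, 18.0]
ft_force: [0.8, 0.0, 0.1]
finger_gap: 64.0
grip_force: 0.0
```

Call:
play_rows(motion=[[[-1.5, 0, -1, 0, 0, 0], [-3, 0, -1, 0, 0, 0], [-4, 0, -1, 0, 0, 0], [-4, 0, -1, 0, 0, 0], [-4, 0, -1, 0, 0, 0]]])

```text
time: 15.8
tool_pos: [519.6, -166.8, 182.8]
tcp_rot: [-180.0, -0.0, 17.9]
ft_force: [0.6, -0.2, -0.3]
finger_gap: 64.0
grip_force: 0.0
```

Run:
```python
from h import *
from bench import sensors
wrist("w7"); print(sensors.sense()["finger_gap"])
d=np.load("pics/w7.npz");R=Ro.from_euler("z",18,degrees=True).as_matrix()
for z in(98,99.5,104):
    print(z,[ (proj(d,R@[x,y,z]+[559.06,-154.4,0])/.64).round(1).tolist() for x,y in((0,12.2),(0,-12.2),(-15,0))])
```

```text
15.8 [ 519.64 -166.79  182.77] [-1.800e+02 -1.000e-02  1.794e+01] [ 0.63 -0.18 -0.31]
64.20698319971447
98 [[379.7, 217.9], [430.8, 217.8], [405.3, 248.8]]
99.5 [[379.5, 218.3], [430.9, 218.2], [405.3, 249.4]]
104 [[379.0, 219.6], [431.5, 219.5], [405.3, 251.3]]
```

View pics/w7.png

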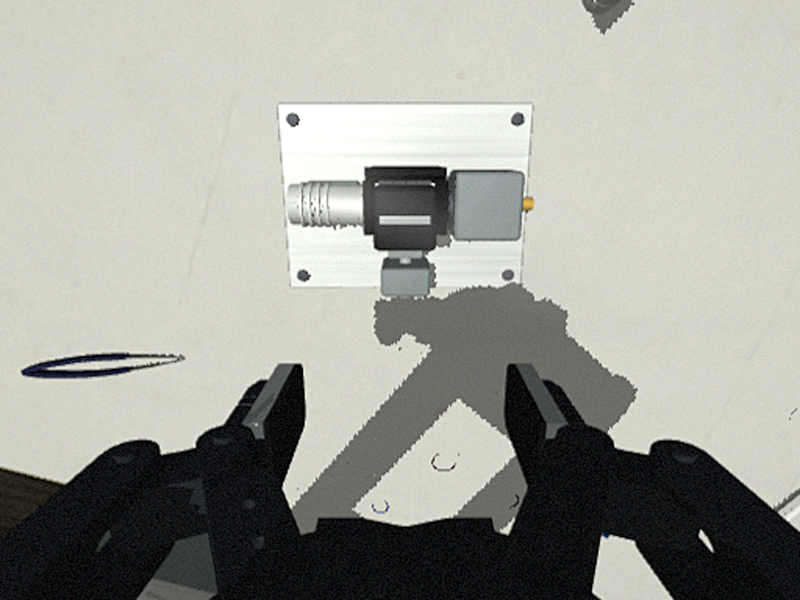

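The bar is at (379–431,220), where the projection puts a square, seated cell, so it is standing in the nest and the gripper is clear.

```bash
python3 -c "
from bench import job
print(job.hand_in())"
```

```text
the job is handed in; nothing more can be done
None
```

The sample cell stands square in the nest with its clear faces along the light path: it landed on the foot, was pressed home with about 11–13 N and let go, and the job was handed in at about 16 s (no verdict came back).

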